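# Close the tall canister and hold it tipped over the bowl

### The arm

A 6-joint arm with a two-finger parallel gripper is mounted at the origin on a cart in front of the work surface, level with it; the furniture and walls round the work are solid. World frame = base frame: x ahead of the robot, y to its left, z up, the work surface at z = 0. Lengths are in m, angles in rad, forces in N, time in s.
With the tool pointing down it reaches from about 0.375 to 0.975 m from the base axis. Payload 3.8 kg.
Tool frame: the origin (TCP) lies midway between the tips of the shut fingers; the grasp point (between the pads) lies 19 mm behind it; z points along the fingers, y is the line along which they close (so a half turn about z gives the same grasp; the last joint's range is limited). The gripper opens to 85 mm and grips with 20 to 120 N. Pads are 22 mm wide; open, the fingers measure 114 mm over their backs; the gripper's body (76 mm by 85 mm) begins 54 mm behind the grasp point. The pads swing forward as they close: fully open they stand 13 mm farther back than shut.
Start: joints at [-1.203, 0.264, 1.604, -0, 1.274, -0.037], TCP at [0.266, -0.62, 0.231] pointing down, gripper open.
Joint ranges: [-2.63, 2.63], [-0.94, 2.18], [0.31, 2.57], [-1.31, 4.45], [0, 2.66], [-2.55, 2.55]. Speed limits (rad/s): [2.57, 2.57, 3.14, 3.14, 3.14, 3.14].

### API

Orientations are given as a rotation vector (axis times angle).
In Python, from workcell import bot, cams gives the robot as it stands.
- The arm moves only by the tool play_rows, never from a script. Its argument "rows" is a list of rows, each a list of 2 entries, a list of its own where there are three numbers: the shift along the tool's x, y, z scaled (see below), then the turn, a rotation vector about the tool's x, y, z scaled (see below). A call has 1 to 20 rows; each row is the pose to reach, as a shift and turn from the pose commanded when the call began, along the tool's axes at that moment; what a row does not reach only later rows make up. The controller multiplies each number of a shift by 250 mm and each number of a turn by 45 degrees. A row lasts 1/12 s, in which the tool goes at most 41.7 mm and 7.16 degrees, less where a joint would pass 70% of its speed; a pose out of reach is approached as far as the arm can. A call with a number of a shift or a turn outside -1 to 1 is refused whole. A call with a gripper value outside its range is refused whole. "claw" is the opening, from -1 (shut) to 1 (fully open), set as the call begins (left out, the last holds). The fingers move at their own pace and stop on an object; "newtons" is the grip in N (left out, the last holds). Time passes only in rows, so rows that repeat a pose let the fingers close. It gives the time, the measured TCP pose, the force, the opening and the grip force at its end, in the units of the state.
- bot.read_state(): the state, without advancing time (a new reading comes with each control period).
- cams.read_camera(name): name is "side" or "top" or "wrist"; returns a dict with "image" (480x640x3 uint8, red, green, blue), "K" (3x3 intrinsics, pixels), "k1" (the pictures are not rectified: a ray, as slopes to the right and down, at radius r is drawn at 1 + k1 r^2 times it, then the intrinsics apply), "T" (4x4, takes a point from camera to world coordinates); the wrist camera has in their place "mount" (4x4, takes a point from camera to tool coordinates, whose origin is the TCP and whose axes are the flange's). Camera axes: x right, y down, z forward; pixel columns grow to the right and rows downward; lengths in m; the calibration is good to about 2 mm. A picture is of the moment at which its call begins: read the wrist's pose just before it. There is no depth.
- bot.finish_job(): hands the job in; it is judged then, once.
The state is a dict: "time": time; "q": joint angles; "joint_vel": joint speeds; "joint_torque": joint torques, N m; "tool_pos": TCP position; "tcp_rot": TCP orientation; "wrist_force": force on the tool from outside, world axes, zero at the start; "torque": the same for the moment, N m; "width": opening from 0.0 (shut) to 1.0 (fully open); "grip_force": force on a finger pad.
Only numpy, scipy, OpenCV 4.12 (cv2) and the standard library are available. Lean on these libraries where they do the work, as an engineer would, in place of code of your own. Each camera call takes 0.05 s, during which the arm holds its last target. There are 200 camera calls.

### The job

Of the three square canisters in the steel rack, the tall one has its round screw cap not quite tight: turn the cap clockwise, seen from above, until it is fully home while the canister still stands in the rack. Then draw that canister up out of the rack by its cap and hold it in the air over the metal mixing bowl, tipped about 45 degrees and touching nothing but the gripper, so that the cap is put to the test with the bowl there to catch it should it give way. Finish while holding it there, still; leave the two short canisters in the rack and the bowl where they are.

Things in the scene. Friction and masses are not known exactly. Their poses are not given: they have to be found in the camera images.
- canister: Tall white plastic canister: square body 48 x 48 mm, 90 mm high; above it a neck 32 mm across, 8 mm high, then a grey ribbed round screw cap 40 mm across, 30 mm high; 128 mm in all, 0.15 to 0.24 kg. Loose; stands upright in any one of the rack's three sockets, sides along the rack's. Origin: centre of its underside; z points up through the cap.
- cap_grip (a point): Point on the canister's axis in the cap, 10 mm below the cap's flat top (118 mm above the underside); the cap reaches from 20 mm below to 10 mm above this point, the body's shoulders begin 28 mm below it. Axes as the canister's.
- canister_middle (a point): Middle of the canister, 64 mm above its underside on its axis.
- canister_base (a point): Centre of the canister's underside.
- cap (a joint): Turn of the tall canister's cap, rad: 0 = fully home (hard stop); anticlockwise seen from above raises it, to 1.6 at most; starts at 0.7 to 1.2. Friction 0.04 N m, stays where left. The plain round cap cannot come off and does not rise or sink, so any grasp across it will do. The square socket keeps the canister from turning with it, but for 0.1 rad of play.
- rack: Fixed steel rack, 70 x 250 x 35 mm, with three square sockets 52 x 52 mm in a row along its own y, at y = -80, 0 and +80 mm; socket floor 6 mm above the table, sockets 29 mm deep, rim 35 mm above the table. Origin: centre of its underside.
- short_a: Short white canister with the same section and cap (its cap is tight and fixed), body 50 mm high, 88 mm in all; loose, in another socket; its top stands 94 mm above the table. Origin: centre of its underside.
- short_b: The other short canister, the same as short_a, in the remaining socket. Origin: centre of its underside.
- bowl: Loose metal mixing bowl, 180 mm across the rim and 77 mm high, 0.13 kg, open side up on the table. Origin: centre of its underside.
Things that resemble listed ones, but are neither listed nor needed, are in the scene too. What is shaped like the canister but yellow is not meant.

How it is judged:
By the outcome, as a careful person would: the job done as asked, in the order asked, and still so for the second after the job is handed in, while the arm keeps its last pose, push and grip.
It also fails if it takes over 42 s, if anything falls off the work surface, if the arm or the gripper's body presses on something with over 40 N, if the wrist force passes 120 N, or if a joint passes its speed limit or range.

## Working session

There is one attempt and no reset: what is moved stays moved. The work goes in short steps, Python scripts to look and compute and a tool call to move; the robot and the scene stay as the last step left them, time stands still between calls to the robot, and variables do not carry over. Pictures are saved under pics/ and viewed, at most 10 in all, crops included, and the job is handed in when it is done.

Besides the shell and the picture viewer there is one more tool, called as a command line: name --argument value ..., lists and objects as JSON in quotes. play_rows: Moves the arm, as the interface text tells. Its arguments: {"type":"object","properties":{"rows":{"type":"array","items":{"type":"array"}},"claw":{"type":"number"},"newtons":{"type":"number"}},"required":["rows"]}

```bash
mkdir -p pics && cat > h.py <<'E'
import numpy as np, cv2
from scipy.spatial.transform import Rotation as R
from workcell import bot, cams
def snap(n,f):
    c=cams.read_camera(n); cv2.imwrite(f,c["image"][:,:,::-1]); 
    np.savez(f+'.npz',**{k:v for k,v in c.items() if k!="image"}); return c
def ray(c,u,v):
    K=np.array(c["K"]);d=np.array([(u-K[0,2])/K[0,0],(v-K[1,2])/K[1,1]]);k=float(c["k1"]);s=d.copy()
    for _ in range(20): s=d/(1+k*(s@s))
    T=np.array(c["T"]);return T[:3,3],T[:3,:3]@np.array([s[0],s[1],1])
def atz(c,u,v,z):
    o,d=ray(c,u,v);return o+d*(z-o[2])/d[2]
def proj(c,p):
    T=np.linalg.inv(np.array(c["T"]));q=T[:3,:3]@np.array(p)+T[:3,3];s=q[:2]/q[2];s=s*(1+float(c["k1"])*(s@s));K=np.array(c["K"])
    return K[0,0]*s[0]+K[0,2],K[1,1]*s[1]+K[1,2]
E
python3 - <<'E'
from h import *
for n in("top","side"):
    c=snap(n,f"pics/{n}1.png");print(n,np.round(c["T"],3).tolist(),np.array(c["K"])[0,0],c["k1"])
print(bot.read_state())
E
```

```text
top [[-0.147, -0.911, 0.386, 0.049], [-0.989, 0.139, -0.048, 0.15], [-0.01, -0.389, -0.921, 1.451], [0.0, 0.0, 0.0, 1.0]] 512.7624788012879 -0.03945165358737224
side [[-0.761, -0.42, 0.495, -0.065], [-0.649, 0.495, -0.578, 0.851], [-0.002, -0.761, -0.649, 0.973], [0.0, 0.0, 0.0, 1.0]] 589.1238266046332 -0.18695538260089734
{'time': 0.1, 'q': array([-1.20291744e+00,  2.64687041e-01,  1.60525815e+00, -1.56768222e-05,
        1.27370294e+00, -3.68946508e-02]), 'joint_vel': array([-0.00039593, -0.00059518, -0.00292983, -0.00218632, -0.00063489,
        0.0013851 ]), 'joint_torque': array([-6.85571536e-05, -5.16707003e+01, -3.68590450e+01, -8.42995540e-07,
        6.30486145e-03, -1.75312454e-05]), 'tool_pos': array([ 0.26557752, -0.6198292 ,  0.23006912]), 'tcp_rot': array([-3.07548642e+00, -6.31085152e-01,  5.54756207e-04]), 'wrist_force': array([ 0.52928971,  0.52777988, -0.4604156 ]), 'torque': array([0.03027222, 0.03186744, 0.02726462]), 'grip_force': 0.0, 'width': 0.9975312263736967}
```

View pics/top1.png

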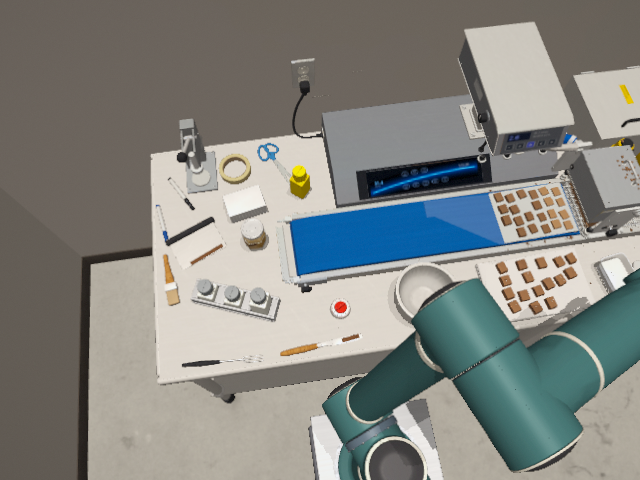

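View pics/side1.png

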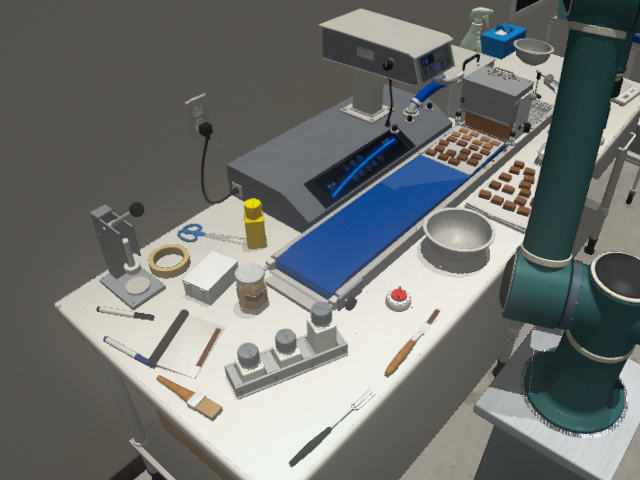

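The tall canister is in the rack's right-hand socket (top view about (258,296), side view (321,312)). The bowl is at top (425,292), side (458,238). I'll zoom in to measure both.

```bash
python3 - <<'E'
from h import *
t=cv2.imread("pics/top1.png")[265:335,180:295];s=cv2.imread("pics/side1.png")[290:400,215:360]
a=cv2.resize(t,(690,420)[:2],interpolation=cv2.INTER_CUBIC)[:, :];b=cv2.resize(s,None,fx=4,fy=4,interpolation=cv2.INTER_CUBIC)
cv2.imwrite("pics/z1.png",a);cv2.imwrite("pics/z2.png",b)
E
```

```text
(no output)
```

View pics/z1.png

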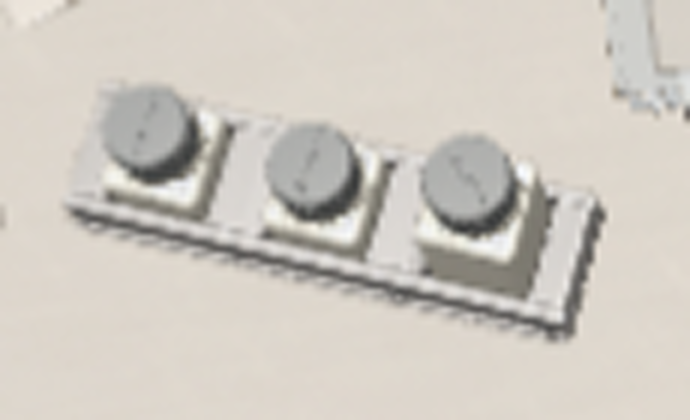

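View pics/z2.png

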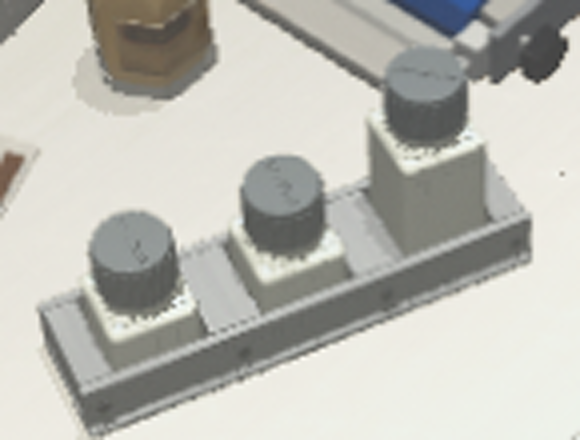

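Zoomed cap-top centres: top view tall (258.2,295.0), shorts (204.7,285.8) and (232.2,293.0). Side view tall (321.7,309.0), shorts (285.5,336.7) and (248,350.5).

```bash
python3 - <<'E'
from h import *
from scipy.optimize import least_squares
t=dict(np.load("pics/top1.png.npz"));s=dict(np.load("pics/side1.png.npz"))
for z,a,b in((.134,(258,294.8),(321.5,308.8)),(.094,(232,292.8),(285.2,336.5)),(.094,(204.5,285.6),(247.8,350.3))):
    print(np.round(atz(t,*a,z),4),np.round(atz(s,*b,z),4))
th=np.linspace(0,2*np.pi,90)
def rim(c,p): return np.array([proj(c,(p[0]+.09*np.cos(x),p[1]+.09*np.sin(x),.077)) for x in th])
def f(p):
    r=rim(s,p);u=rim(t,p);return [r[:,0].min()-423,r[:,0].max()-495,r[:,1].min()-207,u[:,0].min()-395,u[:,1].min()-262]
r=least_squares(f,[.6,-.2]);print("bowl",r.x,r.fun)
E
```

```text
[0.4665 0.251  0.134 ] [0.4633 0.2537 0.134 ]
[0.4956 0.3246 0.094 ] [0.4936 0.328  0.094 ]
[0.5277 0.3987 0.094 ] [0.5241 0.4005 0.094 ]
bowl [ 0.41958624 -0.21099784] [-0.45197262  0.44217273 -1.00100677 -0.37612639  0.53354979]
```

```bash
cat >> h.py <<'E'
def down(yaw): # tool down, tool x at yaw (deg)
    return R.from_euler('z',yaw,degrees=True)*R.from_rotvec([np.pi,0,0])
def chain(wps,start=None):
    if start is None:
        s=bot.read_state();start=(s["tool_pos"],R.from_rotvec(s["tcp_rot"]))
    p,r=np.array(start[0]),start[1]
    for q,g in wps:
        d=r.inv().apply(np.array(q)-p)/.25;t=(r.inv()*g).as_rotvec()/(np.pi/4)
        print(np.round(d,4).tolist(),np.round(t,4).tolist(),"rows>=",round(max(np.linalg.norm(d)*6,np.linalg.norm(t)*45/7.16),1));p,r=np.array(q),g
E
python3 - <<'E'
from h import *
chain([((.36,-.40,.25),down(57)),((.43,-.19,.25),down(91)),((.46,.03,.25),down(125)),((.465,.2523,.25),down(158))])
E
```

```text
[0.6935, -0.6597, -0.0783] [-0.0025, -0.0008, -0.7513] rows>= 5.8
[0.857, -0.2227, -0.0] [0.0, 0.0, -0.7556] rows>= 5.3
[0.8778, 0.1353, 0.0] [0.0, 0.0, -0.7556] rows>= 5.3
[0.7169, 0.5264, 0.0] [-0.0, 0.0, -0.7333] rows>= 5.3
```

play_rows --rows '[[[0.69,-0.66,-0.08],[0,0,-0.75]],[[0.69,-0.66,-0.08],[0,0,-0.75]],[[0.69,-0.66,-0.08],[0,0,-0.75]],[[0.69,-0.66,-0.08],[0,0,-0.75]],[[0.69,-0.66,-0.08],[0,0,-0.75]],[[0.69,-0.66,-0.08],[0,0,-0.75]],[[0.69,-0.66,-0.08],[0,0,-0.75]],[[0.69,-0.66,-0.08],[0,0,-0.75]]]' --claw 1

```text
time: 0.77
tool_pos: [0.36, -0.3994, 0.2513]
tcp_rot: [2.759, 1.502, -0.0]
wrist_force: [-0.1, -0.7, -0.1]
width: 1.003
grip_force: 0.0
```

play_rows --rows '[[[0.857,-0.22,0],[0,0,-0.755]],[[0.857,-0.22,0],[0,0,-0.755]],[[0.857,-0.22,0],[0,0,-0.755]],[[0.857,-0.22,0],[0,0,-0.755]],[[0.857,-0.22,0],[0,0,-0.755]],[[0.857,-0.22,0],[0,0,-0.755]],[[0.857,-0.22,0],[0,0,-0.755]],[[0.857,-0.22,0],[0,0,-0.755]]]'

```text
time: 1.43
tool_pos: [0.4303, -0.1919, 0.251]
tcp_rot: [2.203, 2.24, -0.002]
wrist_force: [-0.0, 0.3, 0.2]
width: 1.0
grip_force: 0.0
```

play_rows --rows '[[[0.878,0.135,0],[0,0,-0.755]],[[0.878,0.135,0],[0,0,-0.755]],[[0.878,0.135,0],[0,0,-0.755]],[[0.878,0.135,0],[0,0,-0.755]],[[0.878,0.135,0],[0,0,-0.755]],[[0.878,0.135,0],[0,0,-0.755]],[[0.878,0.135,0],[0,0,-0.755]],[[0.878,0.135,0],[0,0,-0.755]]]'

```text
time: 2.1
tool_pos: [0.4608, 0.0275, 0.251]
tcp_rot: [1.454, 2.785, -0.002]
wrist_force: [-1.2, -0.0, -0.0]
width: 1.003
grip_force: 0.0
```

play_rows --rows '[[[0.717,0.526,0],[0,0,-0.733]],[[0.717,0.526,0],[0,0,-0.733]],[[0.717,0.526,0],[0,0,-0.733]],[[0.717,0.526,0],[0,0,-0.733]],[[0.717,0.526,0],[0,0,-0.733]],[[0.717,0.526,0],[0,0,-0.733]],[[0.717,0.526,0],[0,0,-0.733]],[[0.717,0.526,0],[0,0,-0.733]],[[0.717,0.526,0],[0,0,-0.733]],[[0.717,0.526,0],[0,0,-0.733]]]'

```text
time: 2.93
tool_pos: [0.4662, 0.2487, 0.2511]
tcp_rot: [0.608, 3.082, -0.002]
wrist_force: [0.9, -0.4, 0.0]
width: 0.999
grip_force: 0.0
```

```bash
python3 - <<'E'
from h import *
s=bot.read_state();c=cams.read_camera("wrist")
M=np.eye(4);M[:3,:3]=R.from_rotvec(s["tcp_rot"]).as_matrix();M[:3,3]=s["tool_pos"]
c["T"]=M@np.array(c["mount"]);cv2.imwrite("pics/w1.png",c["image"][:,:,::-1]);np.savez("pics/w1.npz",T=c["T"],K=c["K"],k1=c["k1"])
print(s["time"],s["tool_pos"],s["q"],proj(c,(.465,.2523,.134)),c["mount"])
t=dict(np.load("pics/top1.png.npz"))
E
```

```text
2.9333 [0.46620314 0.24868458 0.25113123] [ 4.43399670e-01 -2.67402992e-02  1.89037503e+00 -8.13213766e-04
  1.27851304e+00 -7.37787830e-01] (np.float64(318.45101771790627), np.float64(230.6615916856312)) [[-8.11730931e-05 -9.59917730e-01 -2.80281902e-01  7.15503225e-02]
 [ 9.99999947e-01  1.05870657e-05 -3.25871204e-04  2.13805223e-04]
 [ 3.15776910e-04 -2.80281913e-01  9.59917678e-01 -1.42122844e-01]
 [ 0.00000000e+00  0.00000000e+00  0.00000000e+00  1.00000000e+00]]
```

View pics/w1.png

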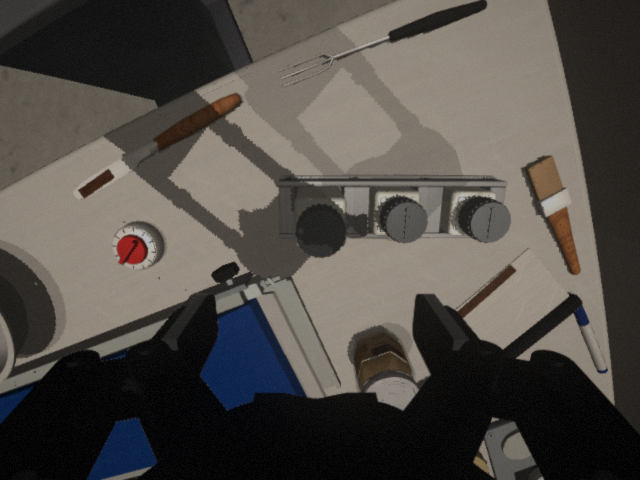

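The wrist view shows the tall canister's cap top at about (321,230), against (318.5,230.7) predicted. That agrees to within 2 mm.

```bash
python3 - <<'E'
from h import *
w=dict(np.load("pics/w1.npz"));print(atz(w,320.8,230.3,.134),atz(w,405,220,.094),atz(w,483.5,219.5,.094))
p=(atz(w,320.8,230.3,.134)+[.465,.2523,.134])/2;print(p)
chain([((p[0],p[1],.14),down(158)),((p[0],p[1],.100),down(158))])
E
```

```text
[0.46543545 0.25415088 0.134     ] [0.49576999 0.32606238 0.094     ] [0.52317873 0.39473442 0.094     ]
[0.46521773 0.25322544 0.134     ]
[0.0101, 0.0147, 0.445] [-0.0007, 0.0003, -0.0067] rows>= 2.7
[0.0, -0.0, 0.16] [0.0, 0.0, 0.0] rows>= 1.0
```

play_rows --rows '[[[0.001,0.004,0.15],[0,0,0]],[[0.001,0.004,0.3],[0,0,0]],[[0.001,0.004,0.4],[0,0,0]],[[0.001,0.004,0.45],[0,0,0]],[[0.001,0.004,0.5],[0,0,0]],[[0.001,0.004,0.54],[0,0,0]],[[0.001,0.004,0.57],[0,0,0]],[[0.001,0.004,0.6],[0,0,0]],[[0.001,0.004,0.6],[0,0,0]],[[0.001,0.004,0.6],[0,0,0]]]'

```text
time: 3.82
tool_pos: [0.4662, 0.2522, 0.1017]
tcp_rot: [0.603, 3.083, 0.0]
wrist_force: [0.7, -0.1, 0.6]
width: 1.003
grip_force: 0.0
```

play_rows --rows '[[[0,0,0],[0,0,0]],[[0,0,0],[0,0,0]],[[0,0,0],[0,0,0]],[[0,0,0],[0,0,0]],[[0,0,0],[0,0,0]],[[0,0,0],[0,0,0]],[[0,0,0],[0,0,0]],[[0,0,0],[0,0,0]],[[0,0,0],[0,0,0]],[[0,0,0],[0,0,0]]]' --claw -1 --newtons 40

```text
time: 4.65
tool_pos: [0.4665, 0.2525, 0.102]
tcp_rot: [0.603, 3.082, 0.002]
wrist_force: [-0.5, 1.5, 4.6]
width: 0.459
grip_force: 40.5
```

```bash
python3 - <<'E'
from h import *
s=bot.read_state();print(s)
E
```

```text
{'time': 4.65, 'q': array([ 4.48928675e-01,  1.09855335e-01,  2.03989770e+00,  2.49979955e-04,
        9.90190697e-01, -7.35849405e-01]), 'joint_vel': array([ 1.91434026e-04,  8.87591806e-06, -1.34698658e-03, -9.58846865e-04,
       -1.69187006e-03, -1.01000679e-03]), 'joint_torque': array([-6.37357347e-01, -3.54037285e+01, -2.92057031e+01, -3.34937274e-01,
        1.83081552e-01, -5.44818195e-04]), 'tool_pos': array([0.46652732, 0.25246159, 0.1020454 ]), 'tcp_rot': array([6.02579972e-01, 3.08204292e+00, 1.81324791e-03]), 'wrist_force': array([-0.4981787 ,  1.52341821,  4.63313416]), 'torque': array([ 0.14057108,  0.03172714, -0.01548255]), 'grip_force': 40.459036231040955, 'width': 0.4593012282391885}
```

play_rows --rows '[[[0,0,0],[0,0,0.08]],[[0,0,0],[0,0,0.16]],[[0,0,0],[0,0,0.24]],[[0,0,0],[0,0,0.32]],[[0,0,0],[0,0,0.4]],[[0,0,0],[0,0,0.48]],[[0,0,0],[0,0,0.56]],[[0,0,0],[0,0,0.64]],[[0,0,0],[0,0,0.72]],[[0,0,0],[0,0,0.8]],[[0,0,0],[0,0,0.8]]]'

```text
time: 5.57
tool_pos: [0.4672, 0.2527, 0.1022]
tcp_rot: [1.527, 2.743, 0.004]
wrist_force: [2.0, 1.8, 4.6]
width: 0.454
grip_force: 40.6
```

```bash
python3 - <<'E'
from h import *
s=bot.read_state();print(s["q"],s["joint_torque"],s["torque"],s["wrist_force"])
E
```

```text
[ 4.48788986e-01  1.10013075e-01  2.03942879e+00  8.07407004e-05
  9.88904913e-01 -1.05984338e-01] [ -0.33452723 -35.35786629 -28.21227014  -0.29863296   0.86737644
   0.5999393 ] [ 0.36889586 -0.38841558 -0.07669417] [2.00252437 1.78323141 4.5883859 ]
```

play_rows --rows '[[[0,0,0],[0,0,0.04]],[[0,0,0],[0,0,0.08]],[[0,0,0],[0,0,0.12]],[[0,0,0],[0,0,0.12]]]'

```text
time: 5.9
tool_pos: [0.4672, 0.2527, 0.1022]
tcp_rot: [1.652, 2.67, 0.004]
wrist_force: [2.7, 1.3, 6.1]
width: 0.46
grip_force: 40.6
```

```bash
python3 - <<'E'
from h import *
s=bot.read_state();print(s["q"],s["joint_torque"],s["torque"],s["wrist_force"])
E
```

```text
[ 4.48770417e-01  1.10017122e-01  2.03946846e+00  8.99772388e-05
  9.88906060e-01 -1.42367567e-02] [ -0.33110666 -34.98099446 -27.4935919   -0.2916505    1.17382508
   0.29866914] [ 0.49286902 -0.51914448  0.00637713] [2.68832964 1.27763869 6.13718193]
```

play_rows --rows '[[[0,0,0],[0,0,0.05]],[[0,0,0],[0,0,0.1]],[[0,0,0],[0,0,0.15]],[[0,0,0],[0,0,0.2]],[[0,0,0],[0,0,0.25]],[[0,0,0],[0,0,0.25]]]'

```text
time: 6.4
tool_pos: [0.4677, 0.2529, 0.1022]
tcp_rot: [1.904, 2.496, 0.006]
wrist_force: [4.7, 4.0, 3.3]
width: 0.457
grip_force: 40.6
```

```bash
python3 - <<'E'
from h import *
s=bot.read_state();print(s["q"],s["joint_torque"],s["torque"],s["wrist_force"])
E
```

```text
[4.48926326e-01 1.10150878e-01 2.03916851e+00 1.39105531e-05
 9.87887538e-01 1.81683779e-01] [ -0.83141595 -35.42814732 -26.963287    -0.22970276   1.77901961
   0.67342171] [ 0.67066874 -0.74044959  0.30001977] [4.69902692 3.99567589 3.26767371]
```

play_rows --rows '[[[0,0,0],[0,0,0.03]],[[0,0,0],[0,0,0.06]],[[0,0,0],[0,0,0.09]],[[0,0,0],[0,0,0.09]]]'

```text
time: 6.73
tool_pos: [0.4676, 0.2531, 0.1023]
tcp_rot: [1.989, 2.429, 0.006]
wrist_force: [3.6, 2.2, 3.9]
width: 0.46
grip_force: 40.6
```

```bash
python3 - <<'E'
from h import *
s=bot.read_state();print(s["q"],s["joint_torque"],s["torque"],s["wrist_force"],R.from_rotvec(s["tcp_rot"]).as_matrix())
E
```

```text
[ 4.49352860e-01  1.10091936e-01  2.03906169e+00 -1.59994787e-04
  9.87986391e-01  2.51067015e-01] [ -1.71007466 -35.27037621 -26.72933757  -0.14823058   1.86157197
   0.96191704] [ 0.69189822 -0.78546284  0.75760452] [3.62690283 2.23638326 3.87516283] [[-1.97077080e-01  9.80379555e-01  4.06863366e-03]
 [ 9.80387511e-01  1.97071151e-01  1.81382250e-03]
 [ 9.76424173e-04  4.34630047e-03 -9.99990078e-01]]
```

Torque climbs to 0.76 N m, well past the cap's friction, so the cap is on its hard stop. I'll release to shed the side load, then regrip a little lower and more firmly.

play_rows --rows '[[[0,0,0],[0,0,0.09]],[[0,0,0],[0,0,0.09]],[[0,0,0],[0,0,0.09]],[[0,0,0],[0,0,0.09]],[[0,-0.005,0.015],[0,0,0]],[[0,-0.005,0.015],[0,0,0]],[[0,-0.005,0.015],[0,0,0]]]' --claw 0.6

```text
time: 7.32
tool_pos: [0.4639, 0.2513, 0.0969]
tcp_rot: [-1.995, -2.426, 0.003]
wrist_force: [-0.3, -0.5, 0.4]
width: 0.8
grip_force: 0.0
```

play_rows --rows '[[[0,0,0],[0,0,0]],[[0,0,0],[0,0,0]],[[0,0,0],[0,0,0]],[[0,0,0],[0,0,0]],[[0,0,0],[0,0,0]],[[0,0,0],[0,0,0]],[[0,0,0],[0,0,0]],[[0,0,0],[0,0,0]],[[0,0,0],[0,0,0]],[[0,0,0],[0,0,0]]]' --claw -1 --newtons 80

```text
time: 8.15
tool_pos: [0.4654, 0.2521, 0.0981]
tcp_rot: [1.994, 2.427, 0.002]
wrist_force: [3.8, 0.3, 2.5]
width: 0.449
grip_force: 80.4
```

```bash
python3 - <<'E'
from h import *
s=bot.read_state();print(s["q"],s["joint_torque"],s["torque"],s["wrist_force"],R.from_rotvec(s["tcp_rot"]).as_euler('zyx',degrees=True))
E
```

```text
[ 4.49369525e-01  1.12432801e-01  2.04534881e+00 -1.60061200e-04
  9.82005595e-01  2.54330458e-01] [ 6.65037576e-01 -3.62631440e+01 -2.83779502e+01  3.91777027e-01
  1.27269633e+00  2.60773720e-02] [ 0.06392978 -0.75885591  0.03773169] [3.77158382 0.33762056 2.45124328] [-1.01180034e+02  9.64881548e-02 -1.79961933e+02]
```

play_rows --rows '[[[0,0,0],[0,0,0.04]],[[0,0,0],[0,0,0.08]],[[0,0,0],[0,0,0.12]],[[0,0,0],[0,0,0.12]]]'

```text
time: 8.48
tool_pos: [0.4659, 0.252, 0.0981]
tcp_rot: [2.101, 2.333, 0.003]
wrist_force: [5.1, 1.0, 1.3]
width: 0.448
grip_force: 80.5
```

```bash
python3 - <<'E'
from h import *
s=bot.read_state();print(s["q"],s["joint_torque"],s["torque"],s["wrist_force"])
E
```

```text
[ 4.49847092e-01  1.12619111e-01  2.04517876e+00 -1.80304303e-03
  9.81097257e-01  3.46440227e-01] [ -0.91674484 -36.78248405 -28.02991748   1.23925522   1.73561029
   1.95256099] [ 0.23039807 -0.87823453  1.56461933] [5.0565589  1.00613917 1.28196542]
```

play_rows --rows '[[[0,0,0],[0,0,-0.05]],[[0,0,0],[0,0,-0.1]],[[0,0,0],[0,0,-0.1]],[[0,0,-0.03],[0,0,-0.1]],[[0,0,-0.06],[0,0,-0.1]],[[0,0,-0.1],[0,0,-0.1]],[[0,0,-0.15],[0,0,-0.1]],[[0,0,-0.21],[0,0,-0.1]],[[0,0,-0.28],[0,0,-0.1]],[[0,0,-0.36],[0,0,-0.1]],[[0,0,-0.45],[0,0,-0.1]],[[0,0,-0.55],[0,0,-0.1]],[[0,0,-0.65],[0,0,-0.1]],[[0,0,-0.72],[0,0,-0.1]],[[0,0,-0.76],[0,0,-0.1]],[[0,0,-0.78],[0,0,-0.1]],[[0,0,-0.78],[0,0,-0.1]]]'

```text
time: 9.9
tool_pos: [0.464, 0.2517, 0.2926]
tcp_rot: [-2.014, -2.41, 0.001]
wrist_force: [-0.2, -0.1, -1.2]
width: 0.45
grip_force: 81.2
```

```bash
python3 - <<'E'
from h import *
s=bot.read_state();print(s["q"],s["tool_pos"],s["torque"],s["wrist_force"],s["width"])
snap("side","pics/side2.png");snap("top","pics/top2.png")
i=cv2.imread("pics/side2.png")[200:420,200:500];cv2.imwrite("pics/s2.png",cv2.resize(i,None,fx=2.5,fy=2.5))
th=R.from_rotvec(s["tcp_rot"]).as_euler('zyx',degrees=True);print(th)
# final: grip point radial; tool z = inward tilt
b=np.array([.42,-.211]);u=b/np.linalg.norm(b);az=np.degrees(np.arctan2(b[1],b[0]))
for sg in(-1,1):
    z=np.array([sg*u[0],sg*u[1],-1])/2**.5; y=np.array([u[0],u[1],sg])/2**.5; x=np.cross(y,z)
    Rf=R.from_matrix(np.c_[x,y,z])
    g=np.array([*b,.22])-z*.054   # cap_grip
    tcp=g+z*.022
    print(sg,az,"tcp",tcp,"grip",g)
E
```

```text
[ 4.49524983e-01 -4.89229001e-02  1.83607727e+00  3.68248594e-04
  1.35552364e+00  2.70496170e-01] [0.46402502 0.25166332 0.29257184] [-0.00728042 -0.01221276 -0.01205628] [-0.22378287 -0.07863665 -1.15223462] 0.4495353703546531
[-1.00253082e+02 -6.49645309e-02  1.79991542e+02]
-1 -26.674082024562445 tcp [ 0.44021928 -0.22115778  0.24262742] grip [ 0.45412004 -0.22814126  0.25818377]
1 -26.674082024562445 tcp [ 0.39978072 -0.20084222  0.24262742] grip [ 0.38587996 -0.19385874  0.25818377]
```

View pics/s2.png

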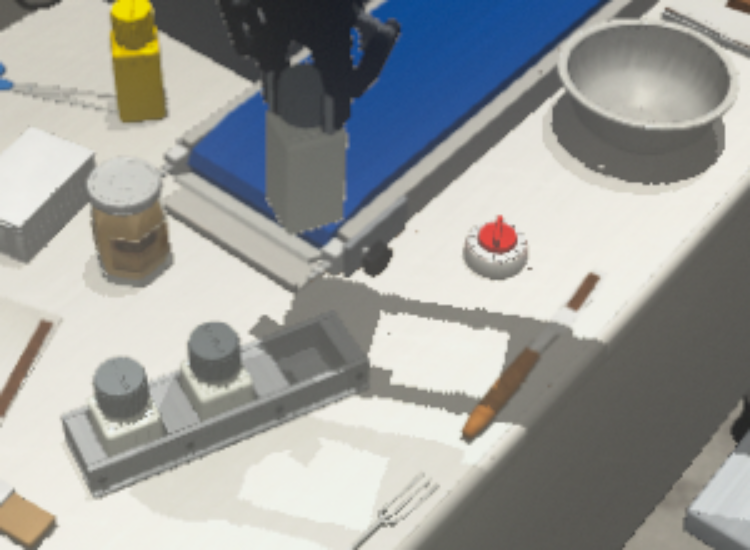

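The canister is clear of the rack with both shorts still in place. The bowl hasn't moved (rim edges at side view columns 423 and 494).

```bash
python3 - <<'E'
from h import *
b=np.array([.42,-.211]);u=b/np.linalg.norm(b)
z=np.array([-u[0],-u[1],-1])/2**.5; y=np.array([u[0],u[1],-1])/2**.5
Rf=R.from_matrix(np.c_[np.cross(y,z),y,z]);tcp=np.array([*b,.225])-z*(.054-.026);print(tcp)
s=bot.read_state()
chain([((.47,.02,.295),down(82)),((tcp[0],tcp[1],.3),down(63.3)),(tcp,Rf)])
E
```

```text
[ 0.43769187 -0.21988806  0.24479899]
[-0.9152, -0.1395, -0.0159] [-0.0042, 0.0016, 0.4059] rows>= 5.6
[-0.9682, 0.0056, -0.02] [0.0, -0.0, 0.4156] rows>= 5.8
[0.0, -0.0, 0.2208] [1.0, -0.0002, -0.0005] rows>= 6.3
```

play_rows --rows '[[[-0.04,-0.01,0],[0,0,0.02]],[[-0.12,-0.02,0],[0,0,0.05]],[[-0.22,-0.04,0],[0,0,0.1]],[[-0.32,-0.05,-0.01],[0,0,0.15]],[[-0.42,-0.06,-0.01],[0,0,0.19]],[[-0.52,-0.08,-0.01],[0,0,0.23]],[[-0.62,-0.09,-0.01],[0,0,0.28]],[[-0.72,-0.11,-0.01],[0,0,0.32]],[[-0.81,-0.12,-0.02],[0,0,0.36]],[[-0.88,-0.13,-0.02],[0,0,0.39]],[[-0.915,-0.14,-0.02],[0,0,0.405]],[[-0.915,-0.14,-0.02],[0,0,0.405]]]'

```text
time: 11.0
tool_pos: [0.47, 0.0186, 0.2963]
tcp_rot: [-2.373, -2.057, 0.003]
wrist_force: [0.6, 0.6, -1.8]
width: 0.45
grip_force: 81.1
```

play_rows --rows '[[[-0.04,0,0],[0,0,0.02]],[[-0.12,0,0],[0,0,0.05]],[[-0.22,0,0],[0,0,0.1]],[[-0.32,0,-0.01],[0,0,0.15]],[[-0.42,0,-0.01],[0,0,0.19]],[[-0.52,0,-0.01],[0,0,0.23]],[[-0.62,0,-0.01],[0,0,0.28]],[[-0.72,0,-0.01],[0,0,0.32]],[[-0.82,0.01,-0.02],[0,0,0.36]],[[-0.91,0.01,-0.02],[0,0,0.39]],[[-0.968,0.006,-0.02],[0,0,0.415]],[[-0.968,0.006,-0.02],[0,0,0.415]]]'

```text
time: 12.0
tool_pos: [0.4385, -0.2213, 0.302]
tcp_rot: [-2.675, -1.647, 0.002]
wrist_force: [-0.2, 0.4, -1.8]
width: 0.452
grip_force: 81.1
```

play_rows --rows '[[[0,0,0],[0.02,0,0]],[[0,0,0],[0.06,0,0]],[[0,0,0.01],[0.12,0,0]],[[0,0,0.02],[0.18,0,0]],[[0,0,0.03],[0.24,0,0]],[[0,0,0.05],[0.3,0,0]],[[0,0,0.06],[0.36,0,0]],[[0,0,0.08],[0.43,0,0]],[[0,0,0.1],[0.5,0,0]],[[0,0,0.12],[0.58,0,0]],[[0,0,0.14],[0.66,0,0]],[[0,0,0.16],[0.74,0,0]],[[0,0,0.18],[0.82,0,0]],[[0,0,0.2],[0.89,0,0]],[[0,0,0.21],[0.95,0,0]],[[0,0,0.22],[0.98,0,0]],[[0,0,0.22],[1,0,0]],[[0,0,0.22],[1,0,0]]]'

```text
time: 13.5
tool_pos: [0.4395, -0.2187, 0.2467]
tcp_rot: [-2.058, -1.273, 0.528]
wrist_force: [-1.6, -0.4, -1.5]
width: 0.455
grip_force: 81.0
```

```bash
python3 - <<'E'
from h import *
s=bot.read_state();print(s["q"],s["tool_pos"],s["torque"],s["wrist_force"],s["width"])
print(R.from_rotvec(s["tcp_rot"]).as_matrix()[:,2])
snap("side","pics/side3.png");snap("top","pics/top3.png")
a=cv2.imread("pics/side3.png")[100:300,380:560];b=cv2.imread("pics/top3.png")[200:400,330:510]
cv2.imwrite("pics/f3.png",cv2.resize(np.hstack([a,b]),None,fx=2.2,fy=2.2))
E
```

```text
[-0.49620307  0.4366904   1.5375996  -0.02489382  1.95397439 -0.03269482] [ 0.43945931 -0.21872865  0.2466994 ] [-0.31337279 -0.56137239 -0.00073434] [-1.60308822 -0.38317011 -1.48290859] 0.455273416127914
[-0.63351059  0.31671931 -0.70594137]
```

View pics/f3.png

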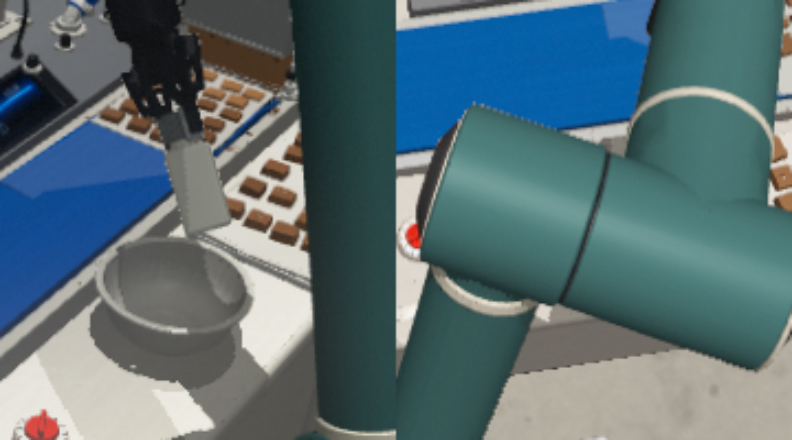

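The side view shows the canister tipped in the gripper, clear above the bowl, whose rim columns (424 and 494) haven't changed. I'll check the canister's pose against a projection and see whether it slipped.

```bash
python3 - <<'E'
from h import *
c=dict(np.load("pics/side3.png.npz"));s=bot.read_state()
M=R.from_rotvec(s["tcp_rot"]).as_matrix();g=s["tool_pos"]-.026*M[:,2]
base=g+.118*M[:,2];print("mid",g+.054*M[:,2],"base",base,"lowest",base[2]-.024*.71-.002)
f=lambda p:tuple(np.round((np.array(proj(c,p))-[380,100])*2.2))
print("base corners",[f(base+a*.024*M[:,0]+b*.024*M[:,1]) for a in(-1,1) for b in(-1,1)])
sh=g+.028*M[:,2];print("shoulder",[f(sh+a*.024*M[:,0]+b*.024*M[:,1]) for a in(-1,1) for b in(-1,1)])
E
```

```text
mid [ 0.42170118 -0.21028534  0.22807557] base [ 0.3812814  -0.19005469  0.18276594] lowest 0.16372594158842774
base corners [(np.float64(240.0), np.float64(217.0)), (np.float64(216.0), np.float64(225.0)), (np.float64(201.0), np.float64(227.0)), (np.float64(179.0), np.float64(236.0))]
shoulder [(np.float64(214.0), np.float64(134.0)), (np.float64(192.0), np.float64(145.0)), (np.float64(176.0), np.float64(143.0)), (np.float64(154.0), np.float64(154.0))]
```

play_rows --rows '[[[0,0,0],[0,0,0]],[[0,0,0],[0,0,0]],[[0,0,0],[0,0,0]],[[0,0,0],[0,0,0]],[[0,0,0],[0,0,0]],[[0,0,0],[0,0,0]]]'

```text
time: 14.1
tool_pos: [0.439, -0.2195, 0.2477]
tcp_rot: [-2.061, -1.272, 0.527]
wrist_force: [-0.6, 0.3, -2.1]
width: 0.448
grip_force: 81.0
```

```bash
python3 - <<'E'
from workcell import bot
s=bot.read_state();print(s["joint_vel"],s["tool_pos"],s["width"],s["grip_force"])
print(bot.finish_job())
E
```

```text
[-0.00016219  0.00522172 -0.00207647  0.00077052 -0.00169354  0.00186814] [ 0.43899202 -0.21949227  0.24771601] 0.44765316614781514 80.95334529876709
the job is handed in; nothing more can be done
None
```

I turned the tall canister's cap to its hard stop in the rack, lifted it out by the cap, and handed in at 14.1 s with it held still over the bowl, tipped about 45°; the short canisters and bowl looked unmoved in the last pictures showing them.

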